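Top up the parts polisher with ceramic balls and hold its run dial

ROBOT

A 7-joint arm with a two-finger parallel gripper is mounted at the origin on the work surface. World frame = base frame: x ahead of the robot, y to its left, z up, the work surface at z = 0. Lengths are in m, angles in rad, forces in N, time in s.
With the tool pointing down it reaches from about 0.4 to 0.875 m from the base axis. Payload 19.3 kg.
Tool frame: the origin (TCP) lies midway between the tips of the shut fingers; the grasp point (between the pads) lies 19 mm behind it (tcp_to_grasp is the z of the grasp point in the tool frame, in m); z points along the fingers, y is the line along which they close (so a half turn about z gives the same grasp; the last joint's range is limited). The gripper opens to 85 mm and grips with 20 to 120 N. Pads are 22 mm wide; open, the fingers measure 114 mm over their backs; the gripper's body (76 mm by 85 mm) begins 54 mm behind the grasp point. The pads swing forward as they close: fully open they stand 13 mm farther back than shut.
Start: joints at [-1.381, 0.521, -0.036, 1.599, 0.021, 1.021, -0.113], TCP at [0.161, 0.604, 0.231] pointing down, gripper open.
Joint ranges: [-2.91, 2.91], [-0.3, 2.13], [-1.5, 1.42], [0.17, 2.43], [-1.26, 4.41], [0.16, 1.93], [-2.52, 2.52]. Speed limits (rad/s): [1.89, 1.89, 2.39, 2.39, 3.01, 3.01, 3.01].

INTERFACE

Orientations are given as [roll, pitch, yaw] about the fixed x, y, z axes, in that order (R = Rz(yaw) Ry(pitch) Rx(roll)).
In Python, from workcell import * gives the robot as it stands.
- The arm moves only by the tool send_rows, never from a script. Its argument "increments" is a list of rows, each a list of 3 entries, a list of its own where there are three numbers: the shift along the tool's x, y, z in mm, then the turn, a rotation vector about the tool's x, y, z in degrees, then the gripper's target within -1 to 1 (fully open at 1, half-way at 0, shut at -1). In form: [[[x, y, z], [wx, wy, wz], grip], ...]. A call has 1 to 10 rows; each row is the pose to reach, as a shift and turn from the pose commanded when the call began, along the tool's axes at that moment; what a row does not reach only later rows make up. A row lasts 1/10 s, in which the tool goes at most 50 mm and 8.59 degrees, less where a joint would pass 70% of its speed; a pose out of reach is approached as far as the arm can. A call with a gripper value outside its range is refused whole. The fingers move at their own pace and stop on an object; "newtons" is the grip in N (left out, the last holds). Time passes only in rows, so rows that repeat a pose let the fingers close. It gives the time, the measured TCP pose, the force, the opening and the grip force at its end, in the units of the state.
- observe(): the state, without advancing time (a new reading comes with each control period).
- grab_frame(name): name is "side" or "top"; returns the picture (384x512x3 uint8, blue, green, red); there is no depth.
- camera_params(name): a dict with "fovy" (degrees; the focal length in pixels is half the picture's height over the tangent of half this angle, whatever the lens; pixels are square), "cx", "cy" (the principal point, pixels), "extrinsics" (4x4, takes a point from world to camera coordinates). Camera axes: x right, y down, z forward; pixel columns grow to the right and rows downward; lengths in m; the calibration is good to about 2 mm. A picture is of the moment at which its call begins. camera_params takes no time and is no camera call.
- job_done(): hands the job in; it is judged then, once.
The state is a dict: "clock": time; "qpos": joint angles; "qd": joint speeds; "joint_efforts": joint torques, N m; "position": TCP position; "tool_rot": TCP orientation; "force": force on the tool from outside, world axes, zero at the start; "moment": the same for the moment, N m; "grip_width": finger opening in m; "finger_force": force on a finger pad.
Only numpy, scipy, OpenCV 4.12 (cv2) and the standard library are available. Lean on these libraries where they do the work, as an engineer would, in place of code of your own. Each camera call takes 0.05 s, during which the arm holds its last target. There are 200 camera calls.

TASK

Top up the open parts polisher: with the scoop, and without touching the balls with the fingers, carry at least three of the five ceramic balls from the stacking bin into its bowl, spilling none, and lay the empty scoop back down flat on the bench. Then run the polisher: turn the spring-return dial on its control box clockwise past the first two clicks to the third, and finish while holding it there, because it springs back to off if let go. Leave the air bottle, spray can and tape roll where they stand.

Things in the scene. Friction and masses are not known exactly. Their poses are not given: they have to be found in the camera images.
- polisher: Vibratory parts polisher, fixed to the bench: round grey housing 190 mm across, on it an open round grey plastic bowl, outside 206 mm across at the rim, rim 176 mm above the bench. A cone with a wing nut stands in the middle of the bowl, its top 160 mm above the bench; three small metal parts lie in the ring-shaped channel round it. Origin: centre of the underside on the bench, z up.
- bowl_mouth (a point): Centre of the bowl's mouth, at rim height (176 mm above the bench). The mouth is open 188 mm wide inside the rim; the channel's floor lies 81 mm below the rim.
- bowl_floor (a point): Point on the bowl's axis, 76 mm below the rim, about at the level of the channel's floor (it lies inside the centre cone). A ball counts as in the bowl when its centre is within 90 mm of this point.
- bin: Red stacking bin fixed to the bench, outside 208 mm (its x) by 104 mm (its y). Its origin is the centre of its underside on the bench; its x points from the low front lip to the high back wall, z up. Walls 4 mm. Front lip (at -x) 28 mm high, back wall (at +x) 80 mm high; the side walls are 80 mm high at the back and slope down to 34 mm at the front, beginning 75 mm behind the lip's inside face. Open at the top.
- bin_floor (a point): Centre of the bin's flat inner floor, 8 mm above the bench, same axes as the bin. Inside, the floor is 200 mm long (x from -100 to +100 mm) and 96 mm wide (y from -48 to +48 mm). All the balls start in the rear half, their centres at x above +20 mm.
- ball1: White ceramic polishing ball, 20 mm across, 15 g, one of five alike lying singly on the bin's floor. Origin: its centre. It rolls on slopes steeper than about 6 degrees.
- ball2: White ceramic polishing ball, 20 mm across, 15 g, one of five alike lying singly on the bin's floor. Origin: its centre. It rolls on slopes steeper than about 6 degrees.
- ball3: White ceramic polishing ball, 20 mm across, 15 g, one of five alike lying singly on the bin's floor. Origin: its centre. It rolls on slopes steeper than about 6 degrees.
- ball4: White ceramic polishing ball, 20 mm across, 15 g, one of five alike lying singly on the bin's floor. Origin: its centre. It rolls on slopes steeper than about 6 degrees.
- ball5: White ceramic polishing ball, 20 mm across, 15 g, one of five alike lying singly on the bin's floor. Origin: its centre. It rolls on slopes steeper than about 6 degrees.
- scoop: Steel scoop, 180 g, lying stably on its flat bottom. Pan 86 mm long, 82 mm wide outside, floor 2.5 mm thick, its front 18 mm ground to a thin lip; open at the front; side walls rake from 40 mm high at the back to nothing 9 mm short of the nose; back wall 40 mm high. A level black handle runs back from it. Origin: centre of the pan's underside; x points to the nose (x = +43 mm; back wall at -43 mm), z up.
- scoop_grip (a point): Grip point in the middle of the handle's thickness, at x = -95 mm, 60 mm above the scoop's underside; axes as the scoop's. The handle is 18 mm wide (y), 22 mm high, and runs level from x = -66 to x = -176 mm with flat sides, so it can be taken from above with the fingers on its two sides.
- scoop_nose (a point): Middle of the pan's front lower edge; axes as the scoop's.
- control_box: The polisher's control box, fixed to the bench, 100 mm (x) by 80 mm (y), top 65 mm above the bench; the dial sits on the middle of its top, turning about the vertical axis through the box's origin. Origin: centre of the underside.
- dial_grip (a point): Point on the dial's axis at the height to grip, 97 mm above the bench; it turns with the dial.
- dial_knob: The dial: a black round skirt 44 mm across (top 76 mm above the bench) with an upright black bar grip on it, 13 mm wide (its y), 44 mm long (its x), from 76 to 108 mm above the bench; to be pinched from above across its width. The end with the white line (its -x end) is the pointer. At off the bar lies along the box's x, pointer towards the box's -x. Origin: on the dial's axis, 69 mm above the bench; turns with the dial.
- dial (a joint): Angle of the dial in rad, 0 at off, growing clockwise seen from above. Clicks at 0.436, 0.873 and 1.309 (25 degrees apart), stop at 1.42. It counts as on the third click above 1.2. A spring always drives it back to off: about 0.12 N m at off, 0.23 N m at the third click, and up to 0.1 N m more to get over a click; it does not stay at any click when released.
- air_bottle: Small black air bottle standing upright, 54 mm across, 205 mm tall, 0.55 kg; a bystander. Origin: centre of its underside.
- spray_can: Spray can standing upright, 52 mm across, 150 mm tall, 0.3 kg; a bystander. Origin: centre of its underside.
- tape_roll: Roll of tape lying flat, 92 mm across, 22 mm high; a bystander. Origin: centre of its underside.

How it is judged:
By the outcome, as a careful person would: the job done as asked, in the order asked, and still so for the second after the job is handed in, while the arm keeps its last pose, push and grip.
It also fails if it takes over 72 s, if anything falls off the work surface, if the arm or the gripper's body presses on something with over 40 N, if the wrist force passes 120 N, or if a joint passes its speed limit or range.

## Working session

There is one attempt and no reset: what is moved stays moved. The work goes in short steps, Python scripts to look and compute and a tool call to move; the robot and the scene stay as the last step left them, time stands still between calls to the robot, and variables do not carry over. Pictures are saved under pics/ and viewed, at most 10 in all, crops included, and the job is handed in when it is done.

Besides the shell and the picture viewer there is one more tool, called after "Request:" as name([rows], argument=value, ...), one row to a line, values as JSON. send_rows: Moves the arm, as the interface text tells. Its arguments: {"type":"object","properties":{"increments":{"type":"array"},"newtons":{"type":"number"}},"required":["increments"]}

```bash
mkdir -p pics; ls; python3 - <<'E'
from workcell import *
import cv2
for n in("top","side"):
    cv2.imwrite(f"pics/{n}0.png",cv2.resize(grab_frame(n),(800,600),interpolation=cv2.INTER_CUBIC)); print(n,camera_params(n))
s=observe();print(s)
E
```

```text
pics
top {'fovy': 55.545257382111124, 'cx': 252.45055109204284, 'cy': 193.87693405357444, 'extrinsics': array([[-0.01655487, -0.99948695,  0.02741849, -0.03174271],
       [-0.99621812,  0.014149  , -0.08572781,  0.56177439],
       [ 0.08529588, -0.02873401, -0.99594125,  1.04292786],
       [ 0.        ,  0.        ,  0.        ,  1.        ]])}
side {'fovy': 56.18227329349634, 'cx': 251.0318044588033, 'cy': 193.90965684657237, 'extrinsics': array([[ 0.98224658, -0.18664816,  0.01881824, -0.54051074],
       [-0.09683975, -0.59041054, -0.8012724 ,  0.14791425],
       [ 0.16066651,  0.78522472, -0.5980037 ,  0.94878367],
       [ 0.        ,  0.        ,  0.        ,  1.        ]])}
{'clock': 0.1, 'qpos': array([-1.38121977,  0.52196022, -0.03636654,  1.59992055,  0.02120679,
        1.02106637, -0.11284401]), 'qd': array([ 0.00060777, -0.00221143,  0.00067638, -0.00147166,  0.00083685,
        0.00112373, -0.00014451]), 'joint_efforts': array([ 3.23657150e-03, -9.28471899e+01,  1.98423743e+00, -3.70533729e+01,
        1.81976164e-02,  5.27855416e-03,  8.85252371e-05]), 'position': array([0.16047914, 0.60375835, 0.23079012]), 'tool_rot': array([-3.14062458e+00,  5.18992423e-05,  2.88179804e+00]), 'force': array([-0.20617441, -0.13262602,  0.43076821]), 'moment': array([0.02826995, 0.01281009, 0.0471293 ]), 'finger_force': 0.0, 'grip_width': 0.08536828331885807}
```

View pics/top0.png

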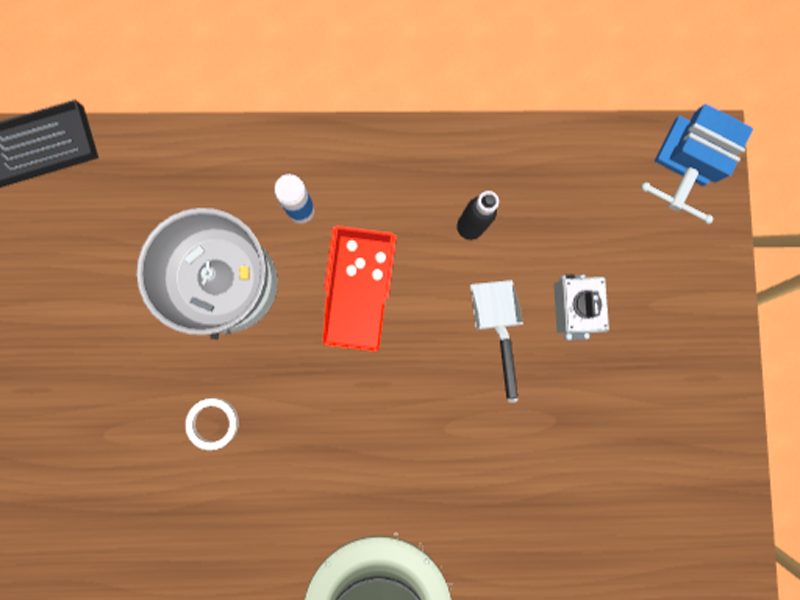

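View pics/side0.png

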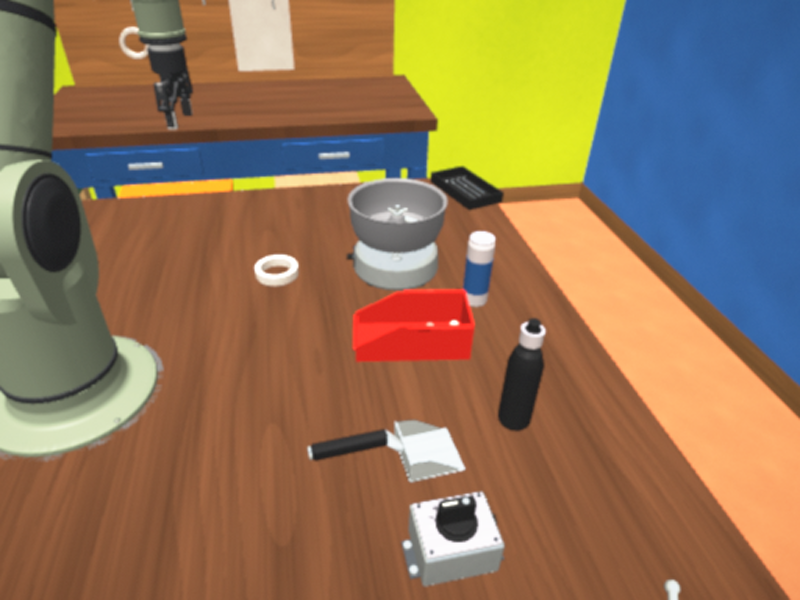

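The top view has +x up and +y left: polisher at about (205,272), bin (360,288), scoop (500,330), dial (588,303), bottle (478,215), can (292,200) and tape (212,424). The balls are at the bin's far end. I'll take an enlarged crop for accurate pixel positions.

```bash
cat > h.py <<'E'
from workcell import *
import numpy as np, cv2
from scipy.spatial.transform import Rotation as R
def ray(n,u,v,z):
    c=camera_params(n);E=c["extrinsics"];f=192/np.tan(np.radians(c["fovy"]/2))
    d=E[:3,:3].T@np.array([(u-c["cx"])/f,(v-c["cy"])/f,1]);o=-E[:3,:3].T@E[:3,3]
    return o+d*(z-o[2])/d[2]
def proj(n,p):
    c=camera_params(n);E=c["extrinsics"];f=192/np.tan(np.radians(c["fovy"]/2))
    q=E[:3,:3]@np.asarray(p,float)+E[:3,3];return q[:2]/q[2]*f+[c["cx"],c["cy"]]
def crop(n,x,y,w,h,k,name):
    cv2.imwrite(name,cv2.resize(grab_frame(n)[y:y+h,x:x+w],None,fx=k,fy=k,interpolation=cv2.INTER_CUBIC))
def rel(pos,rot):  # target world pose -> shift mm, rotvec deg in current tool axes
    s=observe();T=R.from_euler("xyz",s["tool_rot"])
    return np.round(T.inv().apply(np.array(pos)-s["position"])*1000,1),np.round(np.degrees((T.inv()*rot).as_rotvec()),2)
E
python3 - <<'E'
from h import *
crop("top",200,135,200,135,4,"pics/top1.png")
E
```

```text
(no output)
```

View pics/top1.png

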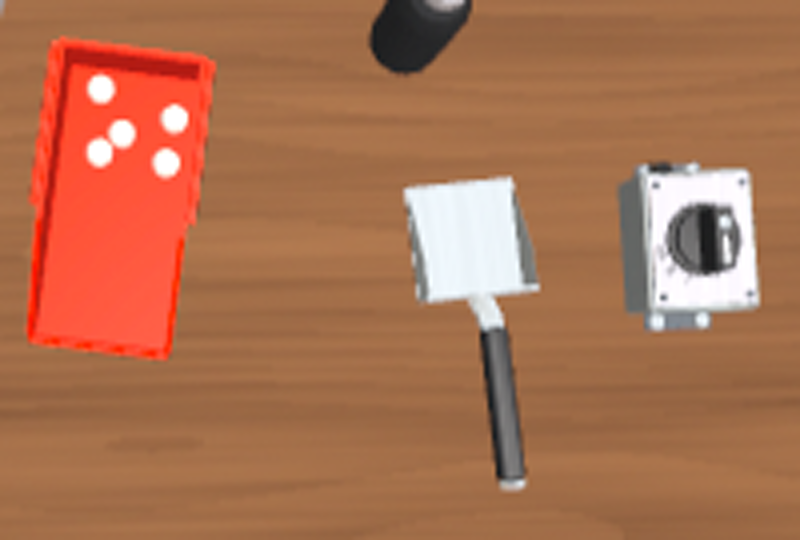

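```bash
python3 - <<'E'
from h import *
P=lambda U,V,z:ray("top",(U+.5)/4-.5+200,(V+.5)/4-.5+135,z)
Q=lambda U,V,z:ray("top",(U+.5)/1.5625-.5,(V+.5)/1.5625-.5,z)
for n,L in dict(nose=[(404,188,.001),(512,178,.001)],handle=[(495,329,.071),(511,479,.071)],backwall=[(424,300,.04),(538,289,.04)],
 lip=[(27,345,.028),(166,359,.028)],back=[(57,38,.08),(215,62,.08)],balls=[(101,89,.018),(175,118,.018),(121,133,.018),(99,152,.018),(166,162,.018)],
 box=[(643,170,.065),(750,168,.065),(758,305,.065),(650,313,.065)],bar=[(718,240,.108)],skirt=[(703,240,.076)]).items():
    p=[P(*l) for l in L];print(n,[np.round(x[:2]*1000,1).tolist() for x in p],"mean",np.mean(p,0).round(4)[:2])
for n,L in dict(bowl=[(138,272,.176),(267,272,.176),(203,209,.176),(203,335,.176)],can=[(292,187,.15)],bottle=[(488,198,.205)],tape=[(212,424,.02)]).items():
    p=[Q(*l) for l in L];print(n,[np.round(x[:2]*1000,1).tolist() for x in p],"mean",np.mean(p,0).round(4)[:2])
crop("side",245,295,100,90,6,"pics/s1.png")
E
```

```text
nose [[598.2, -186.8], [604.7, -268.9]] mean [ 0.6015 -0.2279]
handle [[489.8, -236.6], [385.7, -244.3]] mean [ 0.4378 -0.2405]
backwall [[512.1, -192.7], [518.8, -275.8]] mean [ 0.5154 -0.2342]
lip [[484.5, 94.2], [472.8, -6.0]] mean [0.4786 0.0441]
back [[697.8, 66.9], [679.6, -43.4]] mean [0.6887 0.0118]
balls [[673.1, 39.4], [650.7, -15.1], [639.9, 25.0], [626.0, 41.4], [617.9, -8.0]] mean [0.6415 0.0165]
box [[601.3, -347.8], [601.8, -424.9], [503.9, -425.9], [499.4, -348.5]] mean [ 0.5516 -0.3868]
bar [[547.1, -383.1]] mean [ 0.5471 -0.3831]
skirt [[549.8, -384.6]] mean [ 0.5498 -0.3846]
bowl [[604.0, 372.7], [601.4, 168.2], [705.3, 271.2], [502.0, 268.8]] mean [0.6032 0.2702]
can [[748.1, 132.0]] mean [0.7481 0.132 ]
bottle [[711.4, -186.1]] mean [ 0.7114 -0.1861]
tape [[344.3, 298.1]] mean [0.3443 0.2981]
```

View pics/s1.png

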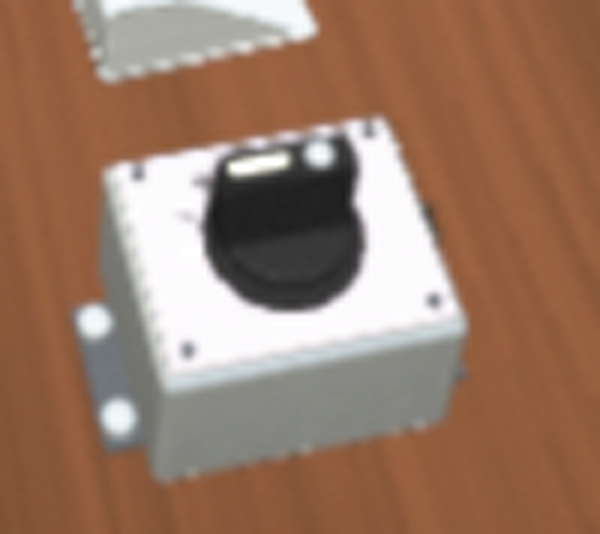

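```bash
cat > fit.py <<'E'
from h import *
from scipy.optimize import minimize
masks={}
for n in("top","side"):
    h=cv2.cvtColor(grab_frame(n),cv2.COLOR_BGR2HSV).astype(int)
    m=(((h[...,0]<6)|(h[...,0]>174))&(h[...,1]>200)).astype(np.uint8)
    _,lab,st,_=cv2.connectedComponentsWithStats(m);k=1+np.argmax(st[1:,4]);c=cv2.findContours((lab==k).astype(np.uint8),0,1)[0]
    masks[n]=cv2.drawContours(np.zeros_like(m),c,-1,1,-1);print(n,st[k])
def pts(p,half=(.104,.052)):
    a,b=half;X=[(s*a,t*b,0) for s in(-1,1) for t in(-1,1)]+[(-a,t*b,.034) for t in(-1,1)]+[(-.025,t*b,.08) for t in(-1,1)]+[(a,t*b,.08) for t in(-1,1)]
    return R.from_euler("z",p[2]).apply(X)+[p[0],p[1],0]
def cost(p,cams):
    e=0
    for n in cams:
        q=np.array([proj(n,x) for x in pts(p)]);h=cv2.convexHull(((q+.5)*8-.5).astype(np.float32)).round().astype(int)
        M=cv2.fillPoly(np.zeros((384*8,512*8),np.uint8),[h],1);M=cv2.resize(M.astype(np.float32),(512,384),interpolation=cv2.INTER_AREA)
        e+=np.abs(M-masks[n]).sum()
    return e
for cams in(["top"],["side"],["top","side"]):
    r=minimize(cost,[.5836,.028,-.148],args=(cams,),method="Nelder-Mead",options=dict(initial_simplex=np.array([.5836,.028,-.148])+np.vstack([np.zeros(3),np.diag([.008,.008,.05])]),maxiter=120))
    print(cams,r.x.round(4),np.degrees(r.x[2]).round(2),r.fun)
b=np.array([[673.1,39.4],[650.7,-15.1],[639.9,25.0],[626.0,41.4],[617.9,-8.0]])/1e3
print((R.from_euler("z",-r.x[2]).apply(np.c_[b-r.x[:2],np.zeros(5)])*1e3).round(1))
E
python3 fit.py
```

```text
top [ 207  145   46   80 1254]
side [ 226  185   78   46 3033]
['top'] [ 0.5864  0.0352 -0.1662] -9.52 1524.484375
['side'] [ 0.5898  0.0318 -0.1205] -6.9 104.078125Traceback (most recent call last):
  File "fit.py", line 20, in <module>
    r=minimize(cost,[.5836,.028,-.148],args=(cams,),method="Nelder-Mead",options=dict(initial_simplex=np.array([.5836,.028,-.148])+np.vstack([np.zeros(3),np.diag([.008,.008,.05])]),maxiter=120))
    res = _minimize_neldermead(fun, x0, args, callback, bounds=bounds,
                               **options)
    fxcc = func(xcc)
    fx = function(np.copy(x), *(wrapper_args + args))
  File "fit.py", line 15, in cost
    q=np.array([proj(n,x) for x in pts(p)]);h=cv2.convexHull(((q+.5)*8-.5).astype(np.float32)).round().astype(int)
                ~~~~^^^^^
  File "h.py", line 9, in proj
    c=camera_params(n);E=c["extrinsics"];f=192/np.tan(np.radians(c["fovy"]/2))
ValueError: time passes only in moves, steps and waits
```

```bash
sed -i '3a import functools\ncamera_params=functools.lru_cache(None)(camera_params)' h.py
sed -i 's/\[...,0\]<6/[...,0]<8/;s/>200/>170/' fit.py; python3 fit.py
```

```text
top [ 206  144   48   81 2844]
side [ 225  185   79   47 3255]
['top'] [ 0.5854  0.0285 -0.1408] -8.06 292.90625
['side'] [ 0.5894  0.0315 -0.0936] -5.37 196.671875
['top', 'side'] [ 0.5875  0.0293 -0.1233] -7.07 499.265625
[[ 83.7  20.6   0. ]
 [ 68.1 -36.3   0. ]
 [ 52.5   2.2   0. ]
 [ 36.7  16.8   0. ]
 [ 34.7 -33.2   0. ]]
```

```bash
python3 - <<'E'
from h import *
im=grab_frame("top");k=8;x0,y0=200,138
im=cv2.resize(im[y0:y0+75+14,x0:x0+62],None,fx=6.5,fy=6.5,interpolation=cv2.INTER_CUBIC);im2=im.copy();k=6.5
p=(.585,.0288,np.radians(-7.8))
def L(P,c):
    q=R.from_euler("z",p[2]).apply(np.array(P,float)/1e3)+[p[0],p[1],0]
    q=np.array([proj("top",x) for x in q]);q=((q-[x0,y0]+.5)*k-.5).round().astype(int);cv2.polylines(im2,[q],True,c,1)
L([(-100,-48,8),(100,-48,8),(100,48,8),(-100,48,8)],(255,0,0))
L([(-104,-52,28),(-104,-52,34),(-25,-52,80),(104,-52,80),(104,52,80),(-25,52,80),(-104,52,34),(-104,52,28)],(0,255,0))
cv2.imwrite("pics/ov.png",np.hstack([im,im2])[:600,:800]);print(im2.shape)
E
```

```text
(578, 403, 3)
```

View pics/ov.png

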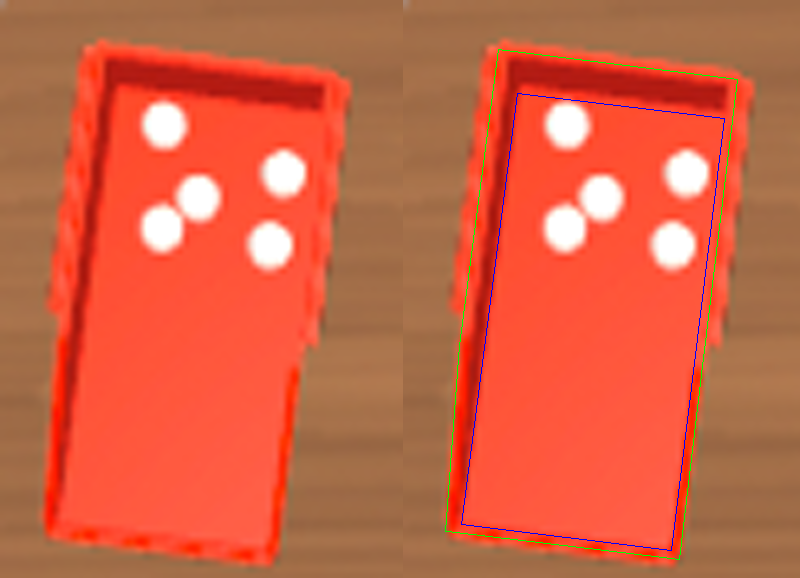

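```bash
cat >> h.py <<'E'
def scoop_tool(nose,psi,pitch):  # nose point of scoop, yaw psi deg, pitch deg (+ nose down) -> TCP pos, rot
    S=R.from_euler("ZY",[psi,pitch],degrees=True)
    g=np.array(nose)+S.apply([-.138,0,.060]);T=S*R.from_euler("zx",[0,180],degrees=True)*R.from_euler("z",180,degrees=True)
    return g+T.apply([0,0,.019]),T
def down(yaw): return R.from_euler("xyz",[180,0,yaw],degrees=True)
E
python3 - <<'E'
from h import *
for p,y in(((.45,.40,.28),180),((.56,.05,.28),184.4),((.464,-.2385,.16),184.4),((.464,-.2385,.041),184.4)):print(rel(p,down(y)))
print(scoop_tool([.6015,-.2279,0],4.4,0)[0],(scoop_tool([.6,-.2,0],4.4,0)[1].inv()*down(184.4)).magnitude())
E
```

```text
(array([-332.2, -122.8,  -48.8]), array([ -0.  ,  -0.  , -14.88]))
(array([-528.4, -432.8,  -48.7]), array([ -0.  ,  -0.  , -19.28]))
(array([-509.7, -736.3,   71.3]), array([ -0.  ,  -0.  , -19.28]))
(array([-509.7, -736.3,  190.3]), array([ -0.  ,  -0.  , -19.28]))
[ 0.46390672 -0.23848723  0.041     ] 2.886072480613747e-16
```

Request:
send_rows([
  [[-42, -15, -10], [0, 0, -3], 1],
  [[-84, -31, -20], [0, 0, -6], 1],
  [[-126, -47, -30], [0, 0, -9], 1],
  [[-168, -63, -40], [0, 0, -12], 1],
  [[-210, -79, -48], [0, 0, -14], 1],
  [[-250, -95, -48], [0, 0, -15], 1],
  [[-290, -110, -48], [0, 0, -15], 1],
  [[-332, -123, -48], [0, 0, -15], 1],
  [[-360, -160, -48], [0, 0, -16], 1],
  [[-385, -200, -48], [0, 0, -17], 1],
])

```text
clock: 1.45
position: [0.4822, 0.3103, 0.2789]
tool_rot: [-3.141, -0.0, -3.104]
force: [1.3, -0.5, 0.4]
grip_width: 0.0854
finger_force: 0.0
```

```bash
cat > go.py <<'E'
from h import *
import sys
E
python3 - <<'E'
from h import *
print(observe()["qpos"].round(2),observe()["position"])
for p,y in(((.56,.05,.28),184.4),((.464,-.2385,.16),184.4)):print(rel(p,down(y)))
E
```

```text
[-0.67  0.39 -0.    1.68  0.    1.07  0.93] [0.48224132 0.31027382 0.27890709]
(array([ -68., -263.,   -1.]), array([-0.01, -0.01, -2.26]))
(array([  38.7, -547.7,  119. ]), array([-0.01, -0.01, -2.26]))
```

Request:
send_rows([
  [[-14, -48, 0], [0, 0, -1], 1],
  [[-28, -96, 0], [0, 0, -2], 1],
  [[-42, -144, 0], [0, 0, -2.3], 1],
  [[-56, -192, 0], [0, 0, -2.3], 1],
  [[-58, -240, 0], [0, 0, -2.3], 1],
  [[-50, -288, 0], [0, 0, -2.3], 1],
  [[-36, -336, 0], [0, 0, -2.3], 1],
  [[-20, -384, 0], [0, 0, -2.3], 1],
  [[-4, -430, 0], [0, 0, -2.3], 1],
  [[10, -475, 15], [0, 0, -2.3], 1],
])

```text
clock: 2.45
position: [0.4886, -0.1654, 0.2657]
tool_rot: [-3.141, 0.003, -3.065]
force: [2.1, 0.0, -0.3]
grip_width: 0.0853
finger_force: 0.0
```

```bash
python3 - <<'E'
from h import *
print(observe()["qpos"].round(2),observe()["position"])
for p,y in(((.4639,-.2385,.13),184.4),((.4639,-.2385,.041),184.4)):print(rel(p,down(y)))
E
```

```text
[ 0.08  0.31  0.16  1.85 -0.06  0.98  1.92] [ 0.48856416 -0.16540403  0.26571632]
(array([ 30.6, -70.9, 135.7]), array([-0.05,  0.18, -0.01]))
(array([ 30.9, -70.8, 224.7]), array([-0.05,  0.18, -0.01]))
```

Request:
send_rows([
  [[15, -35, 40], [0, 0, 0], 1],
  [[31, -71, 80], [0, 0, 0], 1],
  [[31, -71, 120], [0, 0, 0], 1],
  [[31, -71, 150], [0, 0, 0], 1],
  [[31, -71, 180], [0, 0, 0], 1],
  [[31, -71, 205], [0, 0, 0], 1],
  [[31, -71, 220], [0, 0, 0], 1],
  [[31, -71, 225], [0, 0, 0], 1],
  [[31, -71, 225], [0, 0, 0], 1],
  [[31, -71, 225], [0, 0, 0], 1],
])

```text
clock: 3.45
position: [0.4638, -0.2366, 0.0401]
tool_rot: [-3.141, 0.001, -3.065]
force: [-0.3, 0.5, 0.8]
grip_width: 0.0854
finger_force: 0.0
```

```bash
python3 - <<'E'
from h import *
print(observe()["qpos"].round(2),observe()["position"])
print(rel((.4639,-.2385,.041),down(184.4)))
crop("top",280,160,100,100,6,"pics/g1.png")
E
```

```text
[ 0.28  0.66  0.11  2.01 -0.15  0.48  2.14] [ 0.46376413 -0.23661793  0.04008307]
(array([ 0. , -1.9, -0.9]), array([-0.03,  0.05,  0.01]))
```

View pics/g1.png

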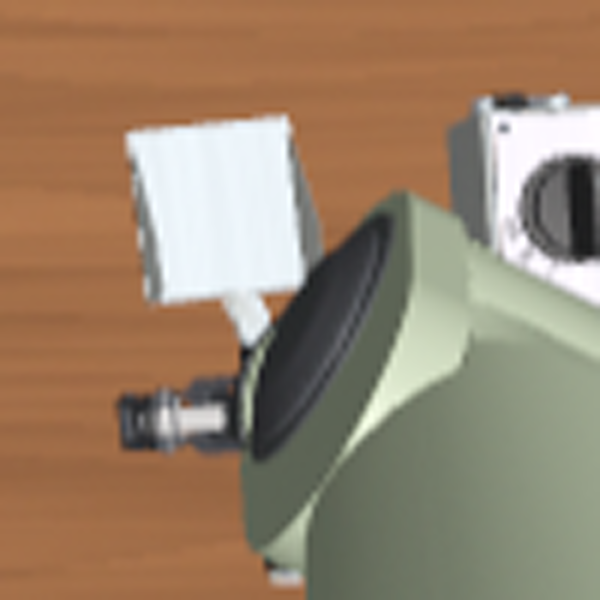

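The handle lies between the open fingers and the pan has not moved. I'll correct 2 mm sideways and close.

Request:
send_rows([
  [[0, -2, -1], [0, 0, 0], 1],
  [[0, -2, -1], [0, 0, 0], -1],
  [[0, -2, -1], [0, 0, 0], -1],
  [[0, -2, -1], [0, 0, 0], -1],
  [[0, -2, -1], [0, 0, 0], -1],
  [[0, -2, -1], [0, 0, 0], -1],
  [[0, -2, -1], [0, 0, 0], -1],
  [[0, -2, -1], [0, 0, 0], -1],
], newtons=110)

```text
clock: 4.3
position: [0.4635, -0.2385, 0.0404]
tool_rot: [-3.142, 0.0, -3.065]
force: [-1.0, 0.9, 5.4]
grip_width: 0.0166
finger_force: 107.1
```

```bash
python3 - <<'E'
from h import *
print(observe()["position"],observe()["force"])
print(proj("top",[.6015,-.2279,.0]), [ (np.array(proj("top",p))-[280,160]+.5)*6 for p in([.5980,-.1868,.001],[.6045,-.2690,.001])])
crop("top",300,170,50,50,6,"pics/g2.png")
E
```

```text
[ 0.4634906  -0.23845102  0.04041425] [-1.02829075  0.86157532  5.43941767]
[314.08170665 180.40512194] [array([126.67690877, 133.18060531]), array([288.89811432, 118.20091736])]
```

```bash
sed -i 's/\[0,0,.019\]/[0,0,.0196]/' h.py; python3 - <<'E'
from h import *
for n,psi in (([.6015,-.2279,.13],4.4),([.5825,.0292,.13],-7.6),([.5825,.0292,.05],-7.6)):print(rel(*scoop_tool(n,psi,0)))
E
```

```text
(array([-4.0e-01, -1.0e-01, -1.3e+02]), array([-0.  ,  0.  ,  0.01]))
(array([  -4.3,  286.4, -130. ]), array([-0.  ,  0.  , 12.01]))
(array([ -4.2, 286.4, -50. ]), array([-0.  ,  0.  , 12.01]))
```

Request:
send_rows([
  [[0, 0, -25], [0, 0, 0], -1],
  [[0, 0, -65], [0, 0, 0], -1],
  [[0, 0, -105], [0, 0, 0], -1],
  [[0, 20, -130], [0, 0, 1], -1],
  [[-1, 60, -130], [0, 0, 3], -1],
  [[-2, 105, -130], [0, 0, 5], -1],
  [[-3, 150, -130], [0, 0, 7], -1],
  [[-4, 195, -130], [0, 0, 9], -1],
  [[-4, 240, -130], [0, 0, 11], -1],
  [[-4, 275, -130], [0, 0, 12], -1],
])

```text
clock: 5.35
position: [0.4457, 0.0387, 0.1702]
tool_rot: [3.141, -0.0, 3.009]
force: [0.9, -1.0, -1.0]
grip_width: 0.0167
finger_force: 107.8
```

Request:
send_rows([
  [[0, 11, 0], [0, 0, 0], -1],
  [[0, 11, 20], [0, 0, 0], -1],
  [[0, 11, 40], [0, 0, 0], -1],
  [[0, 11, 50], [0, 0, 0], -1],
  [[0, 11, 50], [0, 0, 0], -1],
])

```text
clock: 5.85
position: [0.4472, 0.0464, 0.1193]
tool_rot: [-3.141, -0.002, 3.009]
force: [0.2, -0.5, -1.2]
grip_width: 0.0168
finger_force: 107.8
```

```bash
python3 - <<'E'
from h import *
for n,psi in (([.5825,.0292,.08],-7.6),([.5825,.0292,.0095],-7.6)):print(rel(*scoop_tool(n,psi,0)))
print(observe()["qpos"].round(2))
crop("top",190,130,90,100,6,"pics/b1.png")
E
```

```text
(array([ 1.6,  0.9, -1.1]), array([-0.06, -0.12, -0.01]))
(array([ 1.4,  0.9, 69.4]), array([-0.06, -0.12, -0.01]))
[-0.36  0.44  0.15  2.15 -0.12  0.57  1.32]
```

View pics/b1.png

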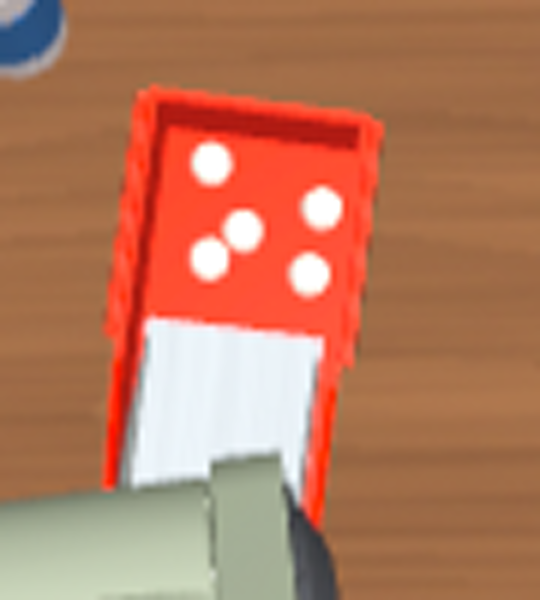

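```bash
python3 - <<'E'
from h import *
s=observe();T=R.from_euler("xyz",s["tool_rot"]);print("model nose",s["position"]+T.apply([-.138,0,.0404]))
P=lambda U,V,z:ray("top",(U+.5)/6-.5+190,(V+.5)/6-.5+130,z)
print("seen",[P(*q,.08).round(4) for q in((147,318),(323,338))],(P(147,318,.08)+P(323,338,.08))/2)
for q in((170,125),(358,150),(150,317),(331,335)):
  w=P(*q,.008);print(q,(R.from_euler("z",7.6,degrees=True).apply(w-[.5875,.0285,.008])*1e3).round(1))
E
```

```text
model nose [0.58434937 0.02815286 0.07961663]
seen [array([0.5894, 0.0672, 0.08  ]), array([ 0.579, -0.014,  0.08 ])] [0.58422902 0.02657183 0.08      ]
(170, 125) [102.1  45.9   0. ]
(358, 150) [100.9 -48.8   0. ]
(150, 317) [ 5.2 43.8  0. ]
(331, 335) [  6.9 -46.3   0. ]
```

```bash
python3 - <<'E'
from h import *
c=np.array([.5875,.0285]);d=np.array([.9912,-.1323])
for x,z,p in ((-3,.012,1),(-3,.0085,1),(96,.0085,1)):print(x,rel(*scoop_tool([*(c+d*x/1e3),z],-7.6,p)))
E
```

```text
-3 (array([-0.8,  0.7, 65.4]), array([-0.03,  0.94, -0.03]))
-3 (array([-0.8,  0.7, 68.9]), array([-0.03,  0.94, -0.03]))
96 (array([-99.8,   0.8,  68.8]), array([-0.03,  0.94, -0.03]))
```

Request:
send_rows([
  [[0, 1, 20], [0, 1, 0], -1],
  [[-1, 1, 40], [0, 1, 0], -1],
  [[-1, 1, 55], [0, 1, 0], -1],
  [[-1, 1, 63], [0, 1, 0], -1],
  [[-1, 1, 66], [0, 1, 0], -1],
  [[-1, 1, 68], [0, 1, 0], -1],
  [[-1, 1, 69], [0, 1, 0], -1],
  [[-1, 1, 69], [0, 1, 0], -1],
])

```text
clock: 6.7
position: [0.4492, 0.0479, 0.0517]
tool_rot: [3.141, -0.017, 3.009]
force: [-0.3, 0.0, -1.2]
grip_width: 0.0163
finger_force: 107.9
```

```bash
python3 - <<'E'
from h import *
c=np.array([.5875,.0285]);d=np.array([.9912,-.1323])
for x,z,p in ((-3,.0085,1),(96,.0085,1)):print(x,rel(*scoop_tool([*(c+d*x/1e3),z],-7.6,p)))
print(observe()["force"])
E
```

```text
-3 (array([ 0.6, -1. ,  0.4]), array([0.01, 0.04, 0.01]))
96 (array([-98.4,  -1. ,  -1.2]), array([0.01, 0.04, 0.01]))
[-0.31939764  0.02215515 -1.23239155]
```

Request:
send_rows([
  [[-4, -1, 1], [0, 0, 0], -1],
  [[-8, -1, 1], [0, 0, 0], -1],
  [[-13, -1, 1], [0, 0, 0], -1],
  [[-18, -1, 0.8], [0, 0, 0], -1],
  [[-24, -1, 0.7], [0, 0, 0], -1],
  [[-30, -1, 0.6], [0, 0, 0], -1],
  [[-36, -1, 0.5], [0, 0, 0], -1],
  [[-42, -1, 0.4], [0, 0, 0], -1],
  [[-48, -1, 0.3], [0, 0, 0], -1],
  [[-54, -1, 0.2], [0, 0, 0], -1],
])

```text
clock: 7.7
position: [0.5028, 0.0397, 0.0501]
tool_rot: [-3.142, -0.018, 3.009]
force: [-4.7, 0.7, 3.9]
grip_width: 0.0163
finger_force: 108.3
```

```bash
python3 - <<'E'
from h import *
c=np.array([.5875,.0285]);d=np.array([.9912,-.1323])
for x,z,p in ((96,.0085,1),):print(x,rel(*scoop_tool([*(c+d*x/1e3),z],-7.6,p)))
crop("top",205,130,60,60,8,"pics/b2.png")
E
```

```text
96 (array([-44.2,   0.1,  -1.9]), array([-0.  , -0.  ,  0.01]))
```

View pics/b2.png

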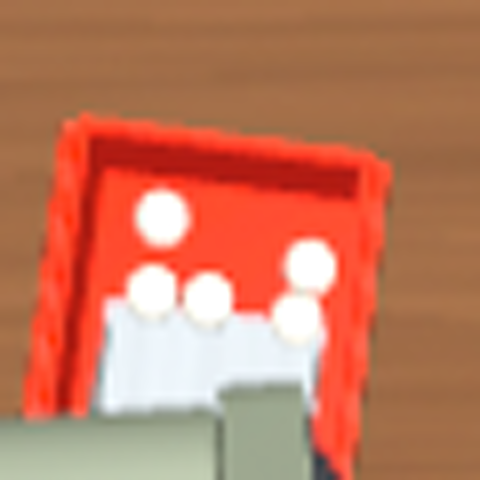

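Balls are being pushed ahead and onto the lip (three at the nose, V≈295-320). Continuing to the back wall.

Request:
send_rows([
  [[-5, 0, -0.3], [0, 0, 0], -1],
  [[-10, 0, -0.4], [0, 0, 0], -1],
  [[-15, 0, -0.6], [0, 0, 0], -1],
  [[-20, 0, -0.7], [0, 0, 0], -1],
  [[-25, 0, -0.8], [0, 0, 0], -1],
  [[-30, 0, -0.9], [0, 0, 0], -1],
  [[-35, 0, -1], [0, 0, 0], -1],
  [[-40, 0, -1.1], [0, 0, 0], -1],
  [[-43, 0, -1.2], [0, 0, 0], -1],
  [[-45, 0, -1.3], [0, 0, 0], -1],
])

```text
clock: 8.75
position: [0.5471, 0.0337, 0.0506]
tool_rot: [-3.142, -0.018, 3.009]
force: [-3.1, 1.6, 2.4]
grip_width: 0.0163
finger_force: 108.4
```

```bash
python3 - <<'E'
from h import *
c=np.array([.5875,.0285]);d=np.array([.9912,-.1323])
for x,z,p in ((97,.0085,1),):print(x,rel(*scoop_tool([*(c+d*x/1e3),z],-7.6,p)))
crop("top",205,130,60,60,8,"pics/b3.png")
E
```

```text
97 (array([-0.5,  0.2, -0.7]), array([-0.  , -0.01,  0.01]))
```

View pics/b3.png

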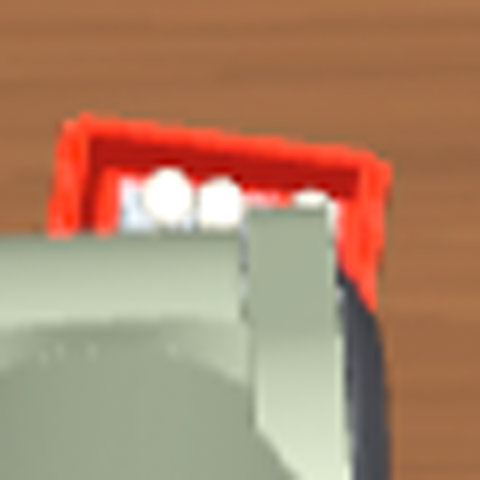

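Request:
send_rows([
  [[-1, 0, 0], [0, 0, 0], -1],
  [[-2, 0, 0], [0, 0, 0], -1],
  [[-3, 0, 0], [0, 0, 0], -1],
  [[-3, 0, 0], [0, 0, 0], -1],
])

```text
clock: 9.2
position: [0.5499, 0.0334, 0.0506]
tool_rot: [-3.142, -0.017, 3.009]
force: [-2.7, 0.4, 1.3]
grip_width: 0.0163
finger_force: 108.3
```

```bash
cat > t.py <<'E'
from h import *
import sys
c=np.array([.5875,.0285]);d=np.array([.9912,-.1323])
s=observe();T=R.from_euler("xyz",s["tool_rot"]);n=s["position"]+T.apply([-.138,0,.0404]);print("bin x,y of nose",((n[:2]-c)@d*1e3).round(1),(n[:2]-c)@[.1323,.9912]*1e3,n[2],s["force"])
for p in (0,-3,-6,-9,-12,-15):
    z=.010+.086*np.sin(np.radians(-p))+.002*(-p)/3; x=min((n[:2]-c)@d*1e3,99)
    print(p,rel(*scoop_tool([*(c+d*x/1e3),z],-7.6,p)))
E
python3 t.py
```

```text
bin x,y of nose 99.4 -0.10906115077759411 0.007837464525782933 [-2.70069034  0.38835113  1.32589676]
0 (array([1.1, 0.1, 0.3]), array([-0.  , -1.  ,  0.01]))
-3 (array([3. , 0.1, 1.1]), array([-0.  , -4.  ,  0.01]))
-6 (array([4.6, 0.1, 2. ]), array([-0.  , -7.  ,  0.01]))
-9 (array([5.7, 0.1, 3. ]), array([ -0.  , -10.  ,   0.01]))
-12 (array([6.4, 0.1, 4. ]), array([-0.0e+00, -1.3e+01,  1.0e-02]))
-15 (array([6.8, 0.1, 5.2]), array([-0.0e+00, -1.6e+01,  1.0e-02]))
```

Request:
send_rows([
  [[-1, 0, 0], [0, 0, 0], -1],
  [[-2, 0, 0], [0, 0, 0], -1],
  [[-2.5, 0, 0], [0, 0, 0], -1],
  [[-1, 0, 0], [0, -1, 0], -1],
  [[1, 0, 1], [0, -4, 0], -1],
  [[2.5, 0, 2], [0, -7, 0], -1],
  [[4, 0, 3], [0, -10, 0], -1],
  [[5, 0, 4], [0, -13, 0], -1],
  [[5, 0, 5], [0, -16, 0], -1],
  [[5, 0, 5], [0, -16, 0], -1],
])

```text
clock: 10.2
position: [0.5439, 0.0352, 0.0488]
tool_rot: [-3.14, 0.243, 3.009]
force: [0.0, 0.9, -3.3]
grip_width: 0.0168
finger_force: 108.3
```

```bash
python3 t.py; python3 - <<'E'
from h import *
c=np.array([.5875,.0285]);d=np.array([.9912,-.1323])
print("lift",rel(*scoop_tool([*(c+d*.095),.13],-7.6,-15)))
print("lift",rel(*scoop_tool([*(c+d*.085),.24],-7.6,-15)))
E
```

```text
bin x,y of nose 99.6 0.8970653882841677 0.04275488131421354 [ 0.04651317  0.91475626 -3.33730761]
0 (array([-5.3, -0.9, -0.3]), array([-0.09, 13.9 ,  0.  ]))
-3 (array([-3.3, -0.9, -0. ]), array([-9.00e-02,  1.09e+01,  1.00e-02]))
-6 (array([-1.6, -0.9,  0.5]), array([-0.09,  7.9 ,  0.01]))
-9 (array([-0.2, -0.9,  1.1]), array([-0.09,  4.9 ,  0.01]))
-12 (array([ 0.8, -0.9,  2. ]), array([-0.09,  1.9 ,  0.01]))
-15 (array([ 1.4, -0.9,  3. ]), array([-0.09, -1.1 ,  0.02]))
lift (array([-15.8,  -1.1, -83.1]), array([-0.09, -1.1 ,  0.02]))
lift (array([ -32.5,   -1.2, -192.3]), array([-0.09, -1.1 ,  0.02]))
```

Request:
send_rows([
  [[0, -1, -6], [0, -1, 0], -1],
  [[-2, -1, -16], [0, -1, 0], -1],
  [[-5, -1, -30], [0, -1, 0], -1],
  [[-9, -1, -47], [0, -1, 0], -1],
  [[-12, -1, -65], [0, -1, 0], -1],
  [[-16, -1, -83], [0, -1, 0], -1],
  [[-20, -1, -105], [0, -1, 0], -1],
  [[-24, -1, -130], [0, -1, 0], -1],
  [[-28, -1, -155], [0, -1, 0], -1],
  [[-32, -1, -180], [0, -1, 0], -1],
])

```text
clock: 11.2
position: [0.5324, 0.0343, 0.2329]
tool_rot: [-3.137, 0.262, 3.007]
force: [-0.2, 1.3, -2.2]
grip_width: 0.0167
finger_force: 108.2
```

```bash
cat > w.py <<'E'
from h import *
import sys
print(observe()["position"],observe()["force"],observe()["qpos"].round(2))
for n in("top","side"):
    m=grab_frame(n).min(2);m=(m>225).astype(np.uint8)
    _,l,s,c=cv2.connectedComponentsWithStats(m)
    print(n,[(c[i].round(0).astype(int).tolist(),int(s[i,4])) for i in range(1,len(s)) if s[i,4]>8])
E
python3 w.py;python3 - <<'E'
from h import *
c=np.array([.5875,.0285]);d=np.array([.9912,-.1323])
for x in(85,90): print(proj("side",[*(c+d*x/1e3),.2]),proj("top",[*(c+d*x/1e3),.2]))
cv2.imwrite("pics/t5.png",grab_frame("top"));cv2.imwrite("pics/s5.png",grab_frame("side"))
E
```

```text
[0.53242117 0.03430364 0.23286348] [-0.19567012  1.28620799 -2.18692423] [-0.87  0.34  0.8   2.08 -0.31  0.59  1.55]
top [([439, 123], 127), ([185, 121], 251), ([420, 122], 29), ([308, 128], 14), ([317, 130], 14), ([230, 157], 930), ([124, 162], 39), ([133, 171], 12), ([130, 175], 10), ([225, 183], 53), ([375, 194], 432), ([134, 271], 323)]
side [([87, 34], 13), ([260, 143], 85), ([294, 151], 446), ([176, 170], 193), ([340, 212], 36), ([291, 339], 900), ([288, 322], 15), ([260, 348], 10), ([264, 364], 10), ([431, 377], 47)]
[296.38478749 160.77054651] [230.33555223 143.53871353]
[298.25975005 160.74638308] [230.58073326 141.56174715]
```

```bash
cat > p.py <<'E'
from h import *
s=observe();T=R.from_euler("xyz",s["tool_rot"]);print("nose",s["position"]+T.apply([-.138,0,.0404]))
u=np.array([.9135,.4067]);n=np.array([.603,.270])-.035*u
for z,p in((.245,-15),(.225,-5),(.205,5),(.195,12),(.19,20),(.185,30),(.185,40)):print(p,*rel(*scoop_tool([*n,z],24,p)))
E
python3 p.py
```

```text
nose [0.67516697 0.01639817 0.22847836]
-15 [105.4 147.9 -45.9] [-8.340e+00 -1.000e-02 -3.053e+01]
-5 [101.8 149.3 -50. ] [ -5.66   9.74 -31.18]
5 [ 95.  153.  -52.4] [ -2.93  19.48 -31.67]
12 [ 87.4 156.9 -56.5] [ -0.99  26.3  -31.92]
20 [ 75.5 162.5 -65.7] [  1.24  34.09 -32.11]
30 [ 58.3 171.1 -75.4] [  4.08  43.82 -32.2 ]
40 [ 38.1 181.3 -86.3] [  6.96  53.54 -32.12]
```

Request:
send_rows([
  [[3, 4, -2], [-0.25, 0, -0.9], -1],
  [[8, 12, -6], [-0.7, 0, -2.4], -1],
  [[16, 22, -10], [-1.25, 0, -4.6], -1],
  [[24, 34, -14], [-1.9, 0, -7], -1],
  [[33, 46, -18], [-2.6, 0, -9.5], -1],
  [[42, 59, -22], [-3.3, 0, -12.2], -1],
  [[52, 72, -26], [-4.1, 0, -15], -1],
  [[61, 86, -30], [-4.8, 0, -17.7], -1],
  [[71, 99, -34], [-5.6, 0, -20.5], -1],
  [[79, 111, -37], [-6.3, 0, -22.9], -1],
])

```text
clock: 12.4
position: [0.4614, 0.1588, 0.2465]
tool_rot: [3.14, 0.262, -2.856]
force: [0.5, -0.8, -2.1]
grip_width: 0.0161
finger_force: 108.2
```

```bash
python3 p.py; python3 w.py
```

```text
nose [0.5993243  0.1993722  0.24316554]
-15 [ 9.2 43.1 -4.2] [-1.86 -0.01 -7.38]
-5 [ 5.3 43.4 -8.3] [-1.21  9.98 -7.52]
5 [ -2.5  44.4 -10.4] [-0.55 19.96 -7.63]
12 [-11.1  45.4 -14.2] [-0.08 26.95 -7.68]
20 [-24.5  46.8 -23. ] [ 0.45 34.94 -7.71]
30 [-43.9  49.  -32.1] [ 1.14 44.93 -7.72]
40 [-66.7  51.7 -42.2] [ 1.83 54.91 -7.69]
[0.46141602 0.15879764 0.24650798] [ 0.48880728 -0.75871046 -2.08715582] [-1.11  0.2   0.73  2.16 -0.18  0.58  1.59]
top [([440, 123], 149), ([185, 121], 267), ([421, 123], 39), ([312, 129], 35), ([98, 150], 16), ([123, 163], 57), ([157, 188], 1033), ([132, 174], 33), ([375, 194], 463), ([163, 215], 73)]
side [([87, 34], 13), ([242, 119], 204), ([262, 140], 20), ([308, 154], 150), ([176, 170], 195), ([340, 212], 36), ([291, 339], 906), ([288, 322], 15), ([260, 348], 10), ([264, 364], 10), ([431, 377], 50)]
```

Request:
send_rows([
  [[3, 13, -1], [-0.6, 0, -2.3], -1],
  [[6, 25, -2], [-1.1, 0, -4.4], -1],
  [[8, 35, -3], [-1.5, 0, -6], -1],
  [[9, 41, -4], [-1.8, 0, -7], -1],
  [[9, 43, -4], [-1.9, 0, -7.4], -1],
  [[8, 43, -5], [-1.7, 2.5, -7.4], -1],
  [[7, 43, -6], [-1.5, 5, -7.4], -1],
  [[5, 43, -8], [-1.2, 10, -7.5], -1],
  [[1, 44, -9], [-0.9, 15, -7.6], -1],
  [[-2.5, 44, -10], [-0.6, 19, -7.6], -1],
])

```text
clock: 13.5
position: [0.4504, 0.1999, 0.257]
tool_rot: [-3.141, -0.073, -2.727]
force: [-0.8, 0.7, -2.7]
grip_width: 0.0164
finger_force: 108.2
```

```bash
python3 p.py
```

```text
nose [0.57371122 0.25409882 0.20657695]
-15 [10.2  1.9  9.4] [ -0.03 -19.2   -0.27]
-5 [7.8 1.9 4.3] [-0.01 -9.2  -0.27]
5 [ 1.1  2.  -0.2] [ 0.01  0.8  -0.27]
12 [-5.8  2.  -6.7] [ 0.03  7.8  -0.27]
20 [-15.6   2.  -19.4] [ 0.05 15.8  -0.27]
30 [-31.1   2.1 -34.4] [ 0.07 25.8  -0.26]
40 [-49.5   2.2 -51.4] [ 0.1  35.8  -0.26]
```

Request:
send_rows([
  [[-2, 1, -1], [0, 2, 0], -1],
  [[-4, 2, -4], [0, 5, 0], -1],
  [[-6, 2, -7], [0, 8, 0], -1],
  [[-8, 2, -10], [0, 10, 0], -1],
  [[-10, 2, -13], [0, 12, 0], -1],
  [[-13, 2, -16], [0, 14, 0], -1],
  [[-16, 2, -19], [0, 16, 0], -1],
  [[-20, 2, -24], [0, 19, 0], -1],
  [[-25, 2, -29], [0, 22, 0], -1],
  [[-31, 2, -34], [0, 26, 0], -1],
])

```text
clock: 14.5
position: [0.48, 0.2149, 0.2889]
tool_rot: [-3.141, -0.525, -2.728]
force: [-0.5, 0.4, -1.0]
grip_width: 0.0162
finger_force: 108.4
```

```bash
python3 p.py; python3 w.py
```

```text
nose [0.57080053 0.25478194 0.18474171]
-15 [17.7  0.1 57.2] [ 2.00e-02 -4.51e+01 -2.90e-01]
-5 [17.8  0.1 51.6] [  0.05 -35.1   -0.28]
5 [13.7  0.1 44.5] [  0.07 -25.1   -0.28]
12 [10.3  0.2 35.7] [  0.09 -18.1   -0.27]
20 [ 7.1  0.2 20. ] [  0.1  -10.1   -0.26]
30 [-0.3  0.3 -0.3] [ 0.13 -0.1  -0.25]
40 [ -9.4   0.4 -23.6] [ 0.15  9.9  -0.24]
[0.48003752 0.21494    0.28890916] [-0.48700188  0.43290625 -0.97345012] [-0.85  0.69  0.6   1.41 -0.29  1.67  1.77]
top [([440, 123], 158), ([185, 121], 277), ([421, 123], 48), ([312, 129], 44), ([137, 156], 38), ([123, 162], 68), ([151, 158], 39), ([132, 174], 41), ([375, 195], 477), ([149, 184], 11), ([154, 187], 23), ([137, 199], 26), ([151, 205], 48), ([141, 250], 31), ([134, 271], 364)]
side [([87, 34], 13), ([238, 38], 30), ([195, 86], 11), ([226, 117], 164), ([260, 138], 40), ([248, 136], 19), ([308, 154], 149), ([176, 170], 195), ([340, 212], 35), ([291, 339], 902), ([288, 322], 15), ([260, 348], 10), ([264, 364], 10), ([431, 377], 48)]
```

Request:
send_rows([
  [[0, 0, 0], [0, 2, 0], -1],
  [[0, 0, 0], [0, 2, 0], -1],
  [[0, 0, 0], [0, 2, 0], -1],
  [[3, 0, 8], [0, -3, 0], -1],
  [[7, 0, 18], [0, -11, 0], -1],
  [[10, 0, 25], [0, -19, 0], -1],
  [[14, 0, 30], [0, -26, 0], -1],
  [[20, 0, 30], [0, -30, 0], -1],
  [[30, 0, 20], [0, -30, 0], -1],
  [[50, 0, 5], [0, -30, 0], -1],
])

```text
clock: 15.6
position: [0.437, 0.1965, 0.3101]
tool_rot: [-3.141, -0.002, -2.727]
force: [1.6, -0.1, -1.1]
grip_width: 0.0166
finger_force: 108.3
```

```bash
python3 p.py|head -2; python3 - <<'E'
from h import *
for n,psi in (([.6,.08,.25],5),([.6015,-.21,.20],4.4),([.6015,-.2279,.04],4.4)):print(rel(*scoop_tool(n,psi,0)))
print(observe()["qpos"].round(2))
E
```

```text
nose [0.56327745 0.25202251 0.26938428]
-15 [-2.9 -0.3 61.7] [ -0.04 -15.11  -0.25]
(array([  28.4, -127.9,   19.7]), array([-0.03, -0.11, 18.75]))
(array([ 143.2, -392.6,   70. ]), array([-0.03, -0.11, 19.35]))
(array([ 150.1, -408.9,  230. ]), array([-0.03, -0.11, 19.35]))
[-1.12  0.24  0.7   1.89 -0.18  1.07  1.64]
```

Request:
send_rows([
  [[10, -35, 0], [0, 0, 3], -1],
  [[22, -75, 0], [0, 0, 6], -1],
  [[38, -115, 0], [0, 0, 10], -1],
  [[52, -155, 0], [0, 0, 13], -1],
  [[67, -195, 0], [0, 0, 16], -1],
  [[82, -235, 5], [0, 0, 18], -1],
  [[98, -275, 15], [0, 0, 19], -1],
  [[114, -315, 30], [0, 0, 19.3], -1],
  [[130, -355, 50], [0, 0, 19.3], -1],
  [[143, -392, 70], [0, 0, 19.3], -1],
])

```text
clock: 16.6
position: [0.4647, -0.2221, 0.2395]
tool_rot: [-3.141, -0.0, -3.064]
force: [1.3, 0.6, -0.3]
grip_width: 0.0164
finger_force: 108.3
```

```bash
python3 - <<'E'
from h import *
for n,psi in (([.6015,-.2279,.04],4.4),([.6015,-.2279,.0],4.4)):print(rel(*scoop_tool(n,psi,0)))
print(observe()["qpos"].round(2))
a=grab_frame("top");
b=cv2.resize(a[125:220,80:180],None,fx=6,fy=6,interpolation=cv2.INTER_CUBIC)
cv2.imwrite("pics/bowl.png",b)
E
```

```text
(array([  2. , -16.3, 159.1]), array([-0.01, -0.02,  0.03]))
(array([  2. , -16.2, 199.1]), array([-0.01, -0.02,  0.03]))
[-0.26  0.45  0.81  1.91 -0.39  0.96  2.38]
```

View pics/bowl.png

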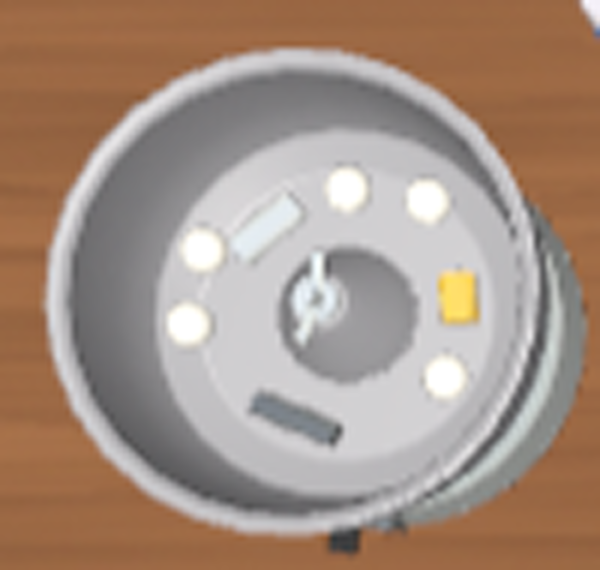

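All five balls are in the channel: (202,250), (187,324), (346,188), (427,200) and (445,378). I'll lay the scoop down between the bin and the bottle, which needs less wrist turn.

```bash
cat > l.py <<'E'
from h import *
for z in(.16,.04,.005,0):print(rel(*scoop_tool([.59,-.13,z],0,0)))
print(observe()["qpos"].round(2),observe()["force"])
E
python3 l.py
```

```text
(array([ 3.7, 98.9, 36.6]), array([-0.16, -0.16,  4.05]))
(array([  3.4,  99.2, 156.6]), array([-0.16, -0.16,  4.05]))
(array([  3.3,  99.3, 191.6]), array([-0.16, -0.16,  4.05]))
(array([  3.2,  99.3, 196.6]), array([-0.16, -0.16,  4.05]))
[-0.25  0.45  0.81  1.9  -0.4   0.95  2.39] [-6.53692777 -2.7011533  -7.84916682]
```

Request:
send_rows([
  [[1, 30, 0], [0, 0, 1], -1],
  [[2, 65, 10], [0, 0, 2], -1],
  [[3, 95, 30], [0, 0, 4], -1],
  [[3, 99, 60], [0, 0, 4], -1],
  [[3, 99, 95], [0, 0, 4], -1],
  [[3, 99, 125], [0, 0, 4], -1],
  [[3, 99, 150], [0, 0, 4], -1],
  [[3, 99, 165], [0, 0, 4], -1],
  [[3, 99, 175], [0, 0, 4], -1],
  [[3, 99, 175], [0, 0, 4], -1],
])

```text
clock: 17.65
position: [0.4539, -0.1216, 0.0639]
tool_rot: [-3.142, -0.001, -3.134]
force: [0.0, -0.1, -2.0]
grip_width: 0.0165
finger_force: 108.4
```

```bash
python3 l.py
```

```text
(array([   2.2,   -8.4, -136.5]), array([-0.  , -0.08,  0.42]))
(array([  2. ,  -8.4, -16.5]), array([-0.  , -0.08,  0.42]))
(array([ 1.9, -8.4, 18.5]), array([-0.  , -0.08,  0.42]))
(array([ 1.9, -8.4, 23.5]), array([-0.  , -0.08,  0.42]))
[-0.27  0.65  0.55  2.15 -0.68  0.53  2.37] [ 0.01254295 -0.0503715  -1.96075708]
```

Request:
send_rows([
  [[1, -2, 8], [0, 0, 0], -1],
  [[1, -2, 15], [0, 0, 0], -1],
  [[1, -2, 20], [0, 0, 0], -1],
  [[1, -2, 22], [0, 0, 0], -1],
  [[1, -2, 23], [0, 0, 0], -1],
  [[1, -2, 23.5], [0, 0, 0], -1],
  [[1, -2, 23.5], [0, 0, 0], -1],
])

```text
clock: 18.35
position: [0.4523, -0.1238, 0.0411]
tool_rot: [-3.141, -0.001, -3.135]
force: [-7.1, -0.1, 8.5]
grip_width: 0.0164
finger_force: 110.0
```

```bash
python3 l.py
```

```text
(array([   0.5,   -6.3, -159.3]), array([-0.02, -0.04,  0.38]))
(array([  0.4,  -6.2, -39.3]), array([-0.02, -0.04,  0.38]))
(array([ 0.4, -6.2, -4.3]), array([-0.02, -0.04,  0.38]))
(array([ 0.4, -6.2,  0.7]), array([-0.02, -0.04,  0.38]))
[-0.23  0.68  0.5   2.15 -0.72  0.47  2.41] [-7.11989552 -0.08388803  8.46669745]
```

Contact with the bench (8.5 N up). Release, then rise.

Request:
send_rows([
  [[0, 0, 0], [0, 0, 0], 1],
  [[0, 0, 0], [0, 0, 0], 1],
  [[0, 0, 0], [0, 0, 0], 1],
  [[0, 0, 0], [0, 0, 0], 1],
  [[0, 0, 0], [0, 0, 0], 1],
  [[0, 0, 0], [0, 0, 0], 1],
  [[0, 0, -10], [0, 0, 0], 1],
  [[0, 0, -30], [0, 0, 0], 1],
  [[0, 0, -70], [0, 0, 0], 1],
  [[0, 0, -110], [0, 0, 0], 1],
])

```text
clock: 19.35
position: [0.452, -0.1238, 0.1526]
tool_rot: [-3.141, -0.002, -3.135]
force: [0.1, 0.2, 0.7]
grip_width: 0.0855
finger_force: 0.0
```

```bash
cat > d.py <<'E'
from h import *
for z in(.25,.115,.078):print(rel([.551,-.386,z],down(180.3)))
print(observe()["qpos"].round(2),observe()["force"],observe()["position"])
E
python3 d.py; python3 - <<'E'
from h import *
# scoop flatness: handle & nose positions predicted
a=grab_frame("side");print([proj("side",p).round(1).tolist() for p in([.59,-.165,.0],[.59,-.083,0],[.38,-.124,.071])])
E
```

```text
(array([ -97.1, -262.9,  -97.4]), array([-0.05, -0.11,  0.07]))
(array([ -97.4, -262.8,   37.6]), array([-0.05, -0.11,  0.07]))
(array([ -97.4, -262.7,   74.6]), array([-0.05, -0.11,  0.07]))
[-0.41  0.51  0.74  2.1  -0.52  0.72  2.24] [0.13346926 0.16123442 0.72119567] [ 0.45202047 -0.12382504  0.15255032]
[[278.5, 268.0], [271.1, 245.3], [192.0, 246.6]]
```

Request:
send_rows([
  [[-5, -20, -20], [0, 0, 0], 1],
  [[-18, -50, -40], [0, 0, 0], 1],
  [[-34, -92, -50], [0, 0, 0], 1],
  [[-50, -135, -50], [0, 0, 0], 1],
  [[-66, -178, -50], [0, 0, 0], 1],
  [[-82, -220, -50], [0, 0, 0], 1],
  [[-97, -263, -50], [0, 0, 0], 1],
  [[-97, -263, -40], [0, 0, 0], 1],
  [[-97, -263, -20], [0, 0, 0], 1],
  [[-97, -263, 0], [0, 0, 0], 1],
])

```text
clock: 20.4
position: [0.5514, -0.3861, 0.151]
tool_rot: [-3.14, -0.001, -3.135]
force: [0.9, 0.4, -0.4]
grip_width: 0.0852
finger_force: 0.0
```

```bash
python3 d.py
```

```text
(array([  0.4,  -0. , -99. ]), array([-0.07, -0.03,  0.08]))
(array([ 0.4,  0.1, 36. ]), array([-0.07, -0.03,  0.08]))
(array([ 0.3,  0.2, 73. ]), array([-0.07, -0.03,  0.08]))
[ 0.17  0.77  0.59  1.55 -0.49  0.97  2.49] [ 0.88008834  0.42495724 -0.44241286] [ 0.55137838 -0.38606898  0.15101178]
```

Request:
send_rows([
  [[0, 0, 10], [0, 0, 2], 1],
  [[0, 0, 25], [0, 0, 4], 1],
  [[0, 0, 40], [0, 0, 4], 1],
  [[0, 0, 55], [0, 0, 4], 1],
  [[0, 0, 65], [0, 0, 4], 1],
  [[0, 0, 70], [0, 0, 4], 1],
  [[0, 0, 70], [0, 0, 4], 1],
], newtons=60)

```text
clock: 21.1
position: [0.5514, -0.3859, 0.0805]
tool_rot: [-3.141, -0.001, 3.079]
force: [-0.4, 0.4, 0.9]
grip_width: 0.0854
finger_force: 0.0
```

```bash
python3 d.py
```

```text
(array([   0.6,   -0.2, -169.5]), array([-0.02, -0.06, -3.88]))
(array([  0.4,  -0.1, -34.5]), array([-0.02, -0.06, -3.88]))
(array([ 0.4, -0.1,  2.5]), array([-0.02, -0.06, -3.88]))
[ 0.2   0.85  0.54  1.59 -0.54  0.86  2.46] [-0.38761892  0.39394517  0.916152  ] [ 0.55141814 -0.38589819  0.0804984 ]
```

Aligned and within range. Close.

Request:
send_rows([
  [[0, 0, 0], [0, 0, 0], -1],
  [[0, 0, 0], [0, 0, 0], -1],
  [[0, 0, 0], [0, 0, 0], -1],
  [[0, 0, 0], [0, 0, 0], -1],
  [[0, 0, 0], [0, 0, 0], -1],
  [[0, 0, 0], [0, 0, 0], -1],
  [[0, 0, 0], [0, 0, 0], -1],
  [[0, 0, 0], [0, 0, 0], -1],
], newtons=90)

```text
clock: 21.9
position: [0.5513, -0.3875, 0.0817]
tool_rot: [-3.138, 0.0, 3.078]
force: [-2.9, -6.8, 2.7]
grip_width: 0.0117
finger_force: 89.4
```

```bash
python3 d.py; python3 -c "
from h import *;print(observe()['moment'])"
```

```text
(array([   0.4,    1. , -168.3]), array([-0.18,  0.01, -3.92]))
(array([  0.4,   1.4, -33.3]), array([-0.18,  0.01, -3.92]))
(array([0.4, 1.5, 3.7]), array([-0.18,  0.01, -3.92]))
[ 0.2   0.85  0.55  1.59 -0.54  0.85  2.46] [-2.90060062 -6.80241031  2.71385495] [ 0.55133656 -0.38752298  0.08172498]
[-1.21749248  0.36403271  0.18552829]
```

Request:
send_rows([
  [[0, -1, 0], [0, 0, 3], -1],
  [[0, -1, 0], [0, 0, 9], -1],
  [[0, -1, 0], [0, 0, 15], -1],
  [[0, -1, 0], [0, 0, 21], -1],
  [[0, -1, 0], [0, 0, 27], -1],
  [[0, -1, 0], [0, 0, 33], -1],
  [[0, -1, 0], [0, 0, 39], -1],
  [[0, -1, 0], [0, 0, 45], -1],
  [[0, -1, 0], [0, 0, 51], -1],
  [[0, -1, 0], [0, 0, 51], -1],
], newtons=110)

```text
clock: 22.9
position: [0.5529, -0.3851, 0.0817]
tool_rot: [3.14, -0.001, 2.187]
force: [-0.3, 12.5, 15.2]
grip_width: 0.0112
finger_force: 110.5
```

```bash
python3 -c "
from h import *;print(observe()['moment'],observe()['qpos'].round(2))"
```

```text
[ 2.60723585 -0.18693374  0.3338774 ] [ 0.08  0.93  0.76  1.59 -0.76  0.94  1.73]
```

Request:
send_rows([
  [[0, 0, 0], [0, 0, 5], -1],
  [[0, 0, 0], [0, 0, 10], -1],
  [[0, 0, 0], [0, 0, 15], -1],
  [[0, 0, 0], [0, 0, 19], -1],
  [[0, 0, 0], [0, 0, 22], -1],
  [[0, 0, 0], [0, 0, 23], -1],
  [[0, 0, 0], [0, 0, 23], -1],
  [[0, 0, 0], [0, 0, 23], -1],
])

```text
clock: 23.7
position: [0.5541, -0.3846, 0.0817]
tool_rot: [3.138, -0.002, 1.79]
force: [5.9, 12.6, 11.1]
grip_width: 0.0108
finger_force: 110.2
```

```bash
python3 - <<'E'
from h import *
s=observe();print(s['moment'],s['force'],s['qpos'].round(2),"dial deg",180.3-np.degrees(s['tool_rot'][2]))
E
python3 w.py | tail -2
```

```text
[ 2.82322163 -1.62986486  0.27621516] [ 5.94596633 12.57089175 11.09092534] [ 0.04  0.97  0.85  1.6  -0.85  0.98  1.39] dial deg 77.72300137571713
top [([185, 120], 234), ([307, 129], 9), ([137, 156], 31), ([150, 158], 28), ([113, 166], 30), ([110, 178], 32), ([367, 181], 31), ([154, 188], 32), ([275, 193], 90), ([284, 194], 76), ([291, 189], 13), ([288, 202], 11), ([135, 271], 334)]
side [([176, 170], 176), ([239, 248], 35), ([259, 253], 351), ([291, 339], 818), ([431, 378], 38)]
```

```bash
python3 -c "
from workcell import *
print(job_done())"
```

```text
the job is handed in; nothing more can be done
None
```

I put all five balls into the polisher bowl without spilling any, laid the scoop flat on the bench between the bin and the bottle, and handed the job in at about 24 s while holding the dial at about 78° by the gripper's angle, past the third click.

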